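# Set the plate viewer's filter lever to the third click

### The job

Choose the third filter on the plate viewer: with the fingertips, gently push the flat side of the blue lever along its slot from its rest end and feel it click from notch to notch, stopping when it has dropped into the third notch, without ever running past it. Leave it sitting there and take the hand away. Only push: do not grip the lever or touch its ramp side, and leave the vial, bottle, tip box and well plate where they are.

Things in the scene. Friction and masses are not known exactly. Their poses are not given: they have to be found in the camera images.
- viewer: Plate viewer: white box with a blue band, fixed to the bench, 280 (own x) x 360 (own y) mm, flat top 110 mm above the bench. Origin: centre of its underside. Own x points from its front (display, robot's side) to its back (amber window flush in the top); own y runs along the lever's slot, the way the clicks are counted; z up. Turned up to 0.4 rad.
- filter_lever (a joint): Lever travel along the slot, m: 0 at the rest stop, growing along the viewer's own y to 0.122. Starts within 3 mm of rest, slides freely to the first bump. Climbing a bump takes 5 to 8 N at first, easing to 0 at the crest 9 mm on; then the lever jumps 9 mm ahead, off the finger, into the next notch and stays. First notch at 0.024 to 0.040 (varies by run); five notches, 18 mm apart.
- lever_top (a point): Top of the lever, on its centre line, 38 mm above the viewer's top. The lever is a blue upright plate 92 mm wide (viewer's own x), 12 mm thick, from 4 to 38 mm above the viewer's top. On its far side (own +y) a ramp slopes from its top down to 40 mm ahead of the centre line: not to be touched, as the lever is pushed, never gripped. A white mark on its top shows the centre line.
- lever_push (a point): Centre of the lever's upright flat pushing face, which looks to the viewer's own -y (the rest end); 6 mm behind the lever's centre line and 22 mm above the viewer's top. Behind the face the viewer's top is flat and free for at least 100 mm.
- index_strip: Black strip with five white ticks, flat on the viewer's top behind the lever's end, parallel to the slot (axes as the viewer's); a tick at each notch. Origin: on the slot line, at the viewer's top, level with the first notch. With the lever in notch n its centre line is 18 x (n-1) mm along own y from here (third: 36 mm). Fixed, but up to 16 mm different along the slot from run to run.
- vial: Bystander: small capped jar with a red cap, 28 mm wide, 50 mm tall, standing on the viewer's top beyond the slot's far end. Origin: centre of its underside.
- buffer_bottle: Bystander: jar with a blue cap, 68 mm wide, 130 mm tall, on the bench beside the viewer. Origin: centre of its underside.
- tip_box: Bystander: red box of pipette tips, 120 x 85 x 66 mm, on the bench beside the viewer. Origin: centre of its underside.
- plate: Bystander: clear well plate, 85 x 127 x 14 mm, lying on the amber window on the viewer's top. Origin: centre of its underside.

How it is judged:
By the outcome, as a careful person would: the job done as asked, in the order asked, and still so for the second after the job is handed in, with the robot touching nothing.
It also fails if it takes over 61 s, if anything falls off the work surface, if the arm or the gripper's body presses on something with over 40 N, if the wrist force passes 120 N, or if a joint passes its speed limit or range.

### The arm

A 6-joint arm with a two-finger parallel gripper is mounted at the origin on the work surface. World frame = base frame: x ahead of the robot, y to its left, z up, the work surface at z = 0. Lengths are in m, angles in rad, forces in N, time in s.
With the tool pointing down it reaches from about 0.425 to 0.95 m from the base axis. Payload 3.5 kg.
Tool frame: the origin (TCP) lies midway between the tips of the shut fingers; the grasp point (between the pads) lies env.grip_depth behind it (env.grip_depth is the distance from the TCP to the grasp point, in m); z points along the fingers, y is the line along which they close (so a half turn about z gives the same grasp; the last joint's range is limited). The gripper opens to 85 mm and grips with 20 to 120 N. Pads are 22 mm wide; open, the fingers measure 114 mm over their backs; the gripper's body (76 mm by 85 mm) begins 54 mm behind the grasp point. The pads swing forward as they close: fully open they stand 13 mm farther back than shut.
Start: joints at [-1.253, 0.286, 1.577, -0, 1.279, -0.15], TCP at [0.304, -0.602, 0.231] pointing down, gripper open.
Joint ranges: [-2.77, 2.77], [-0.9, 2.22], [0.21, 2.48], [-1.53, 4.67], [0.24, 2.81], [-2.84, 2.84]. Speed limits (rad/s): [2.79, 2.79, 3.14, 3.14, 3.14, 3.14].

### API

Orientations are given as a 3x3 rotation matrix whose columns are the frame's x, y, z axes.
In Python, from cell import env, eyes gives the robot as it stands. The module is installed in compiled form; this text tells all that it offers.
- The arm moves only by the shell command python3 -m inch 'ROWS' [OPENING]. ROWS is JSON, one flat list of numbers, 4 for each row, row after row: the shift along the tool's x, y, z in m, then the turn about the tool's z in degrees. In form: [dx, dy, dz, spin, dx, dy, dz, spin, ...]. A call has 1 to 10 rows; each row is the pose to reach, as a shift and turn from the pose commanded when the call began, along the tool's axes at that moment; what a row does not reach only later rows make up. A row lasts 1/8 s, in which the tool goes at most 62.5 mm and 10.7 degrees, less where a joint would pass 70% of its speed; a pose out of reach is approached as far as the arm can. A call with a gripper value outside its range is refused whole. OPENING is the closure, from 0 (fully open) to 1 (shut), set as the call begins (- or left out, the last holds). The fingers move at their own pace and stop on an object; the grip force is fixed at half the most. Time passes only in rows, so rows that repeat a pose let the fingers close. It gives the time, the measured TCP pose, the force, the opening and the grip force at its end, in the units of the state.
- env.sense(): the state, without advancing time (a new reading comes with each control period).
- eyes.camera(name): name is "side" or "top" or "wrist"; returns a dict with "pixels" (384x512x3 uint8, red, green, blue), "camera_matrix" (3x3 intrinsics, pixels), "cam_to_world" (4x4, takes a point from camera to world coordinates). Camera axes: x right, y down, z forward; pixel columns grow to the right and rows downward; lengths in m; the calibration is good to about 2 mm. A picture is of the moment at which its call begins. There is no depth.
- env.sign_off(): hands the job in; it is judged then, once.
The state is a dict: "time_s": time; "joint_positions": joint angles; "qvel": joint speeds; "tau": joint torques, N m; "tool_pos": TCP position; "ee_rot": TCP orientation; "contact_force": force on the tool from outside, world axes, zero at the start; "wrist_torque": the same for the moment, N m; "grip_width": opening from 0.0 (shut) to 1.0 (fully open); "grasp_force": force on a finger pad.
Only numpy, scipy, OpenCV 4.12 (cv2) and the standard library are available. Lean on these libraries where they do the work, as an engineer would, in place of code of your own. Each camera call takes 0.05 s, during which the arm holds its last target. There are 200 camera calls.

## Working session

There is one attempt and no reset: what is moved stays moved. The work goes in short steps, Python scripts to look and compute and a shell command to move; the robot and the scene stay as the last step left them, time stands still between calls to the robot, and variables do not carry over. Pictures are saved under pics/ and viewed, at most 10 in all, crops included, and the job is handed in when it is done.

```bash
mkdir -p pics
python3 - <<'E'
from cell import env, eyes
import cv2,pickle,numpy as np
np.set_printoptions(precision=4,suppress=True)
for n in("top","side"):
    c=eyes.camera(n);pickle.dump(c,open(n+'.pkl','wb'));cv2.imwrite(f'pics/{n}0.png',c["pixels"][:,:,::-1])
    print(n,c["camera_matrix"],c["cam_to_world"])
s=env.sense();print(s["ee_rot"],s["tool_pos"],env.grip_depth,s["time_s"],s["contact_force"])
E
```

```text
top [[466.4565   0.     258.9094]
 [  0.     466.4565 195.884 ]
 [  0.       0.       1.    ]] [[ 0.0239 -0.9898  0.1406  0.3763]
 [-0.9997 -0.0231  0.0074  0.0682]
 [-0.004  -0.1407 -0.99    1.1983]
 [ 0.      0.      0.      1.    ]]
side [[369.688    0.     253.8092]
 [  0.     369.688  184.7394]
 [  0.       0.       1.    ]] [[-0.7383 -0.3992  0.5436  0.0783]
 [-0.674   0.4644 -0.5745  0.5495]
 [-0.023  -0.7906 -0.612   0.6416]
 [ 0.      0.      0.      1.    ]]
[[ 0.8926  0.4509 -0.0007]
 [ 0.4509 -0.8926  0.0021]
 [ 0.0003 -0.0022 -1.    ]] [ 0.3042 -0.6019  0.23  ] 0.0187 0.1 [ 0.0011  0.3595 -0.4344]
```

View pics/top0.png

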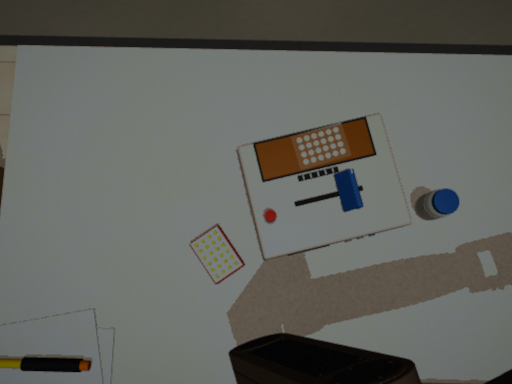

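View pics/side0.png

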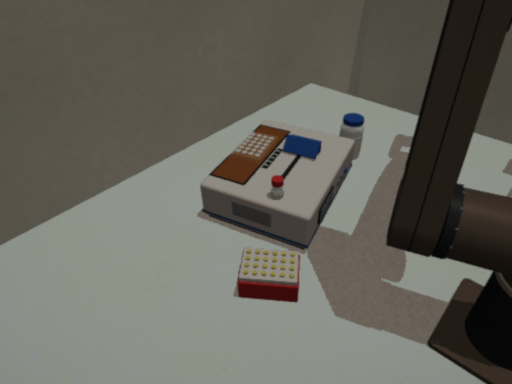

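The top view shows the lever near (348,190), the tick strip from (300,178) to (337,170), the slot running left from the lever, the vial at (270,215), the bottle at (443,202) and the plate at (321,145). The side view agrees with this.

```bash
cat > h.py <<'E'
import numpy as np,cv2,pickle
np.set_printoptions(precision=4,suppress=True)
def ray(c,uv,z):
    uv=np.atleast_2d(np.asarray(uv,float));d=np.c_[uv,np.ones(len(uv))]@np.linalg.inv(c["camera_matrix"]).T@c["cam_to_world"][:3,:3].T
    o=c["cam_to_world"][:3,3];return o+d*((z-o[2])/d[:,2])[:,None]
E
python3 - <<'E'
from h import *
c=pickle.load(open('top.pkl','rb'));p=c["pixels"]
x0,y0=230,105
im=cv2.resize(p[y0:y0+160,x0:x0+190,::-1],None,fx=4,fy=4,interpolation=cv2.INTER_CUBIC)[:600]
cv2.imwrite('pics/top_crop.png',im)
hsv=cv2.cvtColor(p,cv2.COLOR_RGB2HSV)
def blobs(m,mn):
    n,l,s,cen=cv2.connectedComponentsWithStats(m.astype(np.uint8));return [(s[i,4],cen[i],cv2.minAreaRect(np.argwhere(l==i)[:,::-1].astype(np.float32))) for i in range(1,n) if s[i,4]>=mn]
H,S,V=[hsv[...,i].astype(int) for i in range(3)]
print('blue');[print(b) for b in blobs((abs(H-112)<14)&(S>130)&(V>40),30)]
print('amber');[print(b) for b in blobs((abs(H-12)<6)&(S>150)&(V>60),200)]
m=np.zeros(V.shape,bool);m[150:215,285:370]=1
print('dark');[print(b) for b in blobs((V<70)&(S<140)&m,20)]
E
```

```text
blue
(np.int32(755), array([348.0848, 190.2318]), ((348.1417236328125, 189.78184509277344), (39.16468811035156, 20.711008071899414), 73.61045837402344))
(np.int32(499), array([445.7695, 200.9699]), ((445.5, 201.0), (24.0, 25.0), 90.0))
amber
(np.int32(2756), array([310.4996, 150.6647]), ((314.210693359375, 148.58709716796875), (36.43632125854492, 113.16377258300781), 76.4295654296875))
dark
(np.int32(114), array([326.1579, 165.7456]), ((327.0130920410156, 165.5557403564453), (1.4314961433410645, 86.57687377929688), 76.75948333740234))
(np.int32(41), array([337.2195, 170.4878]), ((340.5, 171.5), (9.0, 13.0), 90.0))
(np.int32(31), array([328.9355, 170.8387]), ((328.9706115722656, 170.88235473632812), (5.093247413635254, 5.3357834815979), 75.96376037597656))
(np.int32(29), array([321.5517, 172.5862]), ((321.5, 172.5), (5.0, 5.0), 90.0))
(np.int32(31), array([314.0968, 174.5161]), ((314.11767578125, 174.47059631347656), (5.3357834815979, 5.335783958435059), 75.96376037597656))
(np.int32(24), array([300.125 , 177.7083]), ((300.0, 177.5), (5.0, 4.0), 90.0))
(np.int32(30), array([306.8   , 176.2333]), ((306.79412841796875, 176.17649841308594), (5.093247413635254, 5.335783958435059), 75.96376037597656))
(np.int32(210), array([316.5   , 198.4333]), ((316.7202453613281, 198.33677673339844), (5.293460845947266, 45.40160369873047), 75.25643920898438))
```

View pics/top_crop.png

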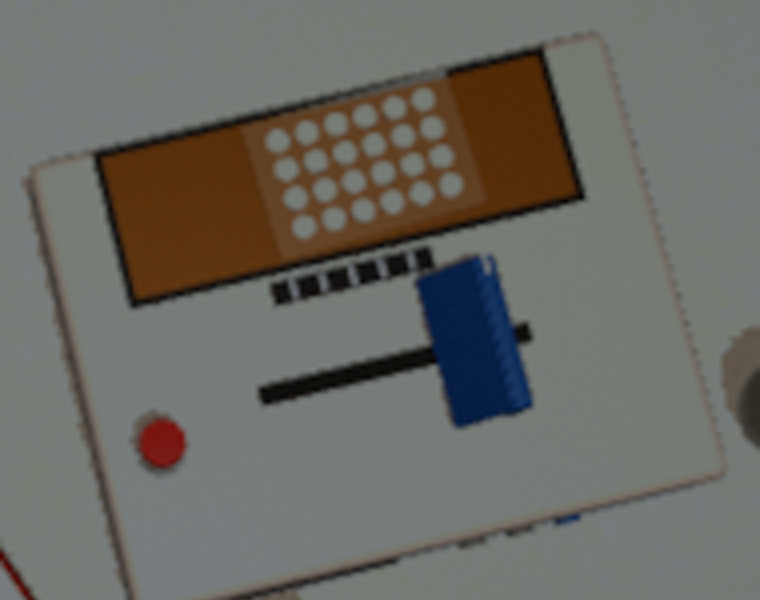

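The crop shows five white ticks from about (332.6,170) (first) to (303,177) in full-image pixels. The lever's rear top edge runs from (353.5,169) to (362.7,206), and the slot's rest end is near (362,188).

Run:
```python
from h import *
from cell import env
c=pickle.load(open('top.pkl','rb'))
T=ray(c,[(325.2,171.7),(317.8,173.55),(310.45,175.4)],.11)
S=ray(c,[(296,203.5),(362,188)],.11)   # slot ends
A=ray(c,[(254.5,181.2),(375.5,154.8),(366,117.5)],.11) # amber corners
E=ray(c,[(353.5,169),(362.7,206)],.148)
for v in (T[0]-T[2],S[1]-S[0],A[1]-A[0]): print('yaw',np.arctan2(v[0],-v[1]),np.linalg.norm(v))
v=E[0]-E[1];print('yaw lever',np.arctan2(v[1],v[0]),np.linalg.norm(v))
th=np.arctan2((A[1]-A[0])[0],-(A[1]-A[0])[1])
ox=np.array([np.cos(th),np.sin(th)]);oy=np.array([-ox[1],ox[0]])
print('th',th,ox,oy)
Q=S.mean(0)[:2]
def o(p): return np.array([(p[:2]-Q)@ox,(p[:2]-Q)@oy])
print('Q',Q);print('ticks own',[o(t) for t in T]);print('slot',[o(t) for t in S]);print('edge',[o(t) for t in E])
s=env.sense();R=s['ee_rot'];print('tool yaw',np.arctan2(R[1,0],R[0,0]))
face=E.mean(0)[:2]
fy=np.mean([o(e)[1] for e in E])
tgt=np.r_[Q+oy*(fy-0.014-0.035),0.18]   # 35 mm clear behind
print('target',tgt,'tool shift',R.T@(tgt-s['tool_pos']),'spin deg',np.degrees(np.arctan2(R[1,0],R[0,0])-th))
```

```text
yaw 0.27198934814300985 0.03623002212477442
yaw 0.25527975191803925 0.1604084303233359
yaw 0.24113055316914855 0.29533701469233076
yaw lever 0.2360626181961936 0.08733039175114357
th 0.24113055316914855 [0.9711 0.2388] [-0.2388  0.9711]
Q [ 0.535  -0.0889]
ticks own [array([ 0.058 , -0.0046]), array([0.0574, 0.0135]), array([0.0568, 0.0316])]
slot [array([-0.0011,  0.0802]), array([ 0.0011, -0.0802])]
edge [array([ 0.044 , -0.0626]), array([-0.0434, -0.0621])]
tool yaw 0.46779587618916624
target [ 0.5616 -0.197   0.18  ] tool shift [ 0.4123 -0.2452  0.0507] spin deg 12.986966371016516
```

```bash
python3 -m inch '[0.04,-0.025,0,2, 0.09,-0.055,0,4, 0.14,-0.085,0,6, 0.19,-0.115,0,8, 0.24,-0.145,0,10, 0.29,-0.175,0,12, 0.34,-0.205,0,13, 0.38,-0.23,0,13, 0.40,-0.24,0,13, 0.412,-0.245,0,13]' 1
python3 -m inch '[0,0,0,0,0,0,0.02,0,0,0,0.04,0,0,0,0.05,0]'
python3 - <<'E'
from h import *
from cell import env,eyes
s=env.sense();print(s['tool_pos'],s['ee_rot'],s['contact_force'],s['grip_width'])
for n in('wrist','top'):
    c=eyes.camera(n);pickle.dump(c,open(n+'1.pkl','wb'));cv2.imwrite(f'pics/{n}1.png',c['pixels'][:,:,::-1])
E
```

```text
time_s: 1.35
tool_pos: [0.562, -0.1967, 0.2308]
ee_rot: [[0.971, 0.24, -0.001], [0.24, -0.971, 0.0], [-0.001, -0.001, -1.0]]
contact_force: [-0.4, 0.1, 0.6]
grip_width: -0.0
grasp_force: 0.0
time_s: 1.85
tool_pos: [0.56, -0.198, 0.178]
ee_rot: [[0.971, 0.237, -0.004], [0.237, -0.971, 0.002], [-0.003, -0.003, -1.0]]
contact_force: [0.4, 0.1, -0.1]
grip_width: -0.0
grasp_force: 0.0
[ 0.56  -0.198  0.178] [[ 0.9714  0.2375 -0.0041]
 [ 0.2375 -0.9714  0.0022]
 [-0.0035 -0.0031 -1.    ]] [ 0.3849  0.1383 -0.0502] -0.0003171681948813727
```

View pics/wrist1.png

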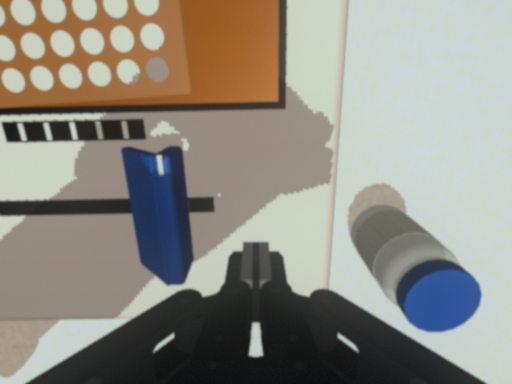

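The wrist view shows the shut fingertips at (257,245), to the right of the lever's pushing face. The white mark is at (160,164) and the ticks run from x=23 to 123 at row 130. I'll refine the numbers from it.

Run:
```python
from h import *
from cell import env
c=pickle.load(open('wrist1.pkl','rb'));g=c['pixels'].min(2).astype(int)
row=g[126:134,5:145].mean(0);print(row.astype(int)[::1])
m=np.zeros(g.shape,np.uint8);sub=g[150:182,150:172];m[150:182,150:172]=(sub>110)
pts=np.argwhere(m)[:,::-1];print('mark',len(pts),pts.mean(0),pts.min(0),pts.max(0))
from scipy.signal import find_peaks
pk,_=find_peaks(row,prominence=30);u=pk+5;print(u)
s=env.sense();R=s['ee_rot'];P=s['tool_pos']
# own frame about the TCP, using viewer yaw .245
th=.245;ox=np.array([np.cos(th),np.sin(th)]);oy=np.array([-ox[1],ox[0]])
o=lambda p:np.c_[(p[:,:2]-P[:2])@ox,(p[:,:2]-P[:2])@oy]
T=ray(c,[(x,130) for x in u],.11);print('ticks rel TCP own',o(T))
print('mark',o(ray(c,pts.mean(0),.148)))
S=ray(c,[(5,208),(212,205)],.11);print('slot',o(S)); v=S[1]-S[0];print('yaw',np.arctan2(v[0],-v[1]))
```

```text
[ 45  30  28  27  28  28  27  28  28  28  30  40  67 114 160 188 197 190
 165 121  72  42  32  31  30  30  31  30  31  31  32  31  31  31  31  33
  33  42  71 119 165 191 198 190 162 115  67  41  35  34  34  34  34  34
  34  34  35  34  34  35  34  34  36  44  75 125 170 194 199 189 159 110
  63  40  36  35  35  35  36  37  36  37  36  36  35  35  34  33  33  36
  53  85 115 128 130 124 103  71  43  33  30  29  31  31  30  30  30  31
  30  31  30  30  31  31  32  35  54  88 117 130 132 124 103  69  42  34
  32  33  33  33  33  33  34  34  33  35  33  36  47  76]
mark 144 [159.0347 162.3264] [150 150] [163 174]
[ 21  47  73  99 125]
ticks rel TCP own [[0.0608 0.1632]
 [0.0607 0.145 ]
 [0.0606 0.1268]
 [0.0605 0.1086]
 [0.0604 0.0904]]
mark [[0.0458 0.0565]]
slot [[0.0024 0.1911]
 [0.004  0.0327]]
yaw 0.25550537186568506
```

```bash
python3 - <<'E'
from h import *
from cell import env
c=pickle.load(open('wrist1.pkl','rb'));P=np.array([.56,-.198,.178])
th=.245;ox=np.array([np.cos(th),np.sin(th)]);oy=np.array([-ox[1],ox[0]])
for z in(.178,.19):
  p=ray(c,[(243,243),(270,243),(240,252),(273,252)],z);print(z,np.c_[(p[:,:2]-P[:2])@ox,(p[:,:2]-P[:2])@oy])
E
python3 -m inch '[0.003,0,0.02,0, 0.003,0,0.04,0, 0.003,0,0.05,0, 0.003,0,0.05,0, 0.003,-0.012,0.05,0, 0.003,-0.024,0.05,0, 0.003,-0.032,0.05,0,0.003,-0.032,0.05,0]'
```

```text
0.178 [[ 0.0083  0.0063]
 [ 0.0082 -0.0082]
 [ 0.0028  0.008 ]
 [ 0.0027 -0.0099]]
0.19 [[ 0.0147  0.0057]
 [ 0.0146 -0.0077]
 [ 0.0097  0.0073]
 [ 0.0096 -0.0092]]
time_s: 2.95
tool_pos: [0.5569, -0.1653, 0.1317]
ee_rot: [[0.971, 0.24, 0.0], [0.24, -0.971, -0.0], [0.0, 0.0, -1.0]]
contact_force: [0.4, -0.9, 0.7]
grip_width: 0.001
grasp_force: 0.0
```

```bash
python3 -m inch '[0,-0.003,0,0, 0,-0.005,0,0, 0,-0.007,0,0, 0,-0.009,0,0, 0,-0.011,0,0, 0,-0.013,0,0, 0,-0.015,0,0, 0,-0.017,0,0, 0,-0.019,0,0, 0,-0.021,0,0]'
python3 -m inch '[0,-0.002,0,0, 0,-0.003,0,0, 0,-0.004,0,0]'
python3 -m inch '[0,-0.001,0,0, 0,-0.002,0,0]'
python3 - <<'E'
from h import *
from cell import env,eyes
for n in('wrist',):
    c=eyes.camera(n);pickle.dump(c,open(n+'2.pkl','wb'));cv2.imwrite(f'pics/{n}2.png',c['pixels'][:,:,::-1])
E
```

```text
time_s: 4.2
tool_pos: [0.552, -0.1463, 0.1314]
ee_rot: [[0.971, 0.239, 0.0], [0.239, -0.971, -0.002], [0.0, 0.002, -1.0]]
contact_force: [-0.0, -3.7, -0.8]
grip_width: 0.003
grasp_force: 2.1
time_s: 4.58
tool_pos: [0.5514, -0.1439, 0.1314]
ee_rot: [[0.971, 0.239, 0.002], [0.239, -0.971, -0.004], [0.0, 0.005, -1.0]]
contact_force: [0.3, -5.6, -1.2]
grip_width: -0.001
grasp_force: 2.9
time_s: 4.82
tool_pos: [0.5505, -0.1407, 0.1314]
ee_rot: [[0.971, 0.238, 0.0], [0.238, -0.971, -0.001], [-0.0, 0.001, -1.0]]
contact_force: [-0.6, -3.7, -1.4]
grip_width: -0.003
grasp_force: 1.6
```

View pics/wrist2.png

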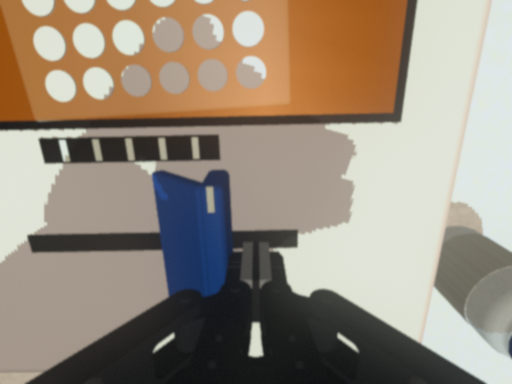

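The fingertips at (256,245) touch the lever's flat face. The mark is at (210,200) and the first tick at x=195, so the lever is partway up the first bump.

```bash
cat > m.py <<'E'
from h import *
th=.245;ox=np.array([np.cos(th),np.sin(th)]);oy=np.array([-ox[1],ox[0]]);P0=np.array([.56,-.198])
def own(p): return np.c_[(p[:,:2]-P0)@ox,(p[:,:2]-P0)@oy]
E
python3 - <<'E'
from m import *
from cell import env
c=pickle.load(open('wrist2.pkl','rb'));s=env.sense()
print('mark',own(ray(c,(210.5,200),.148)),'tick1..5',own(ray(c,[(195.5,148),(162,149),(129,149),(96.5,150),(64,150)],.11))[:,1],'tcp',own(s['tool_pos'][None]))
E
python3 -m inch '[0,-0.001,0,0, 0,-0.002,0,0]'
python3 -m inch '[0,-0.001,0,0, 0,-0.002,0,0]'
```

```text
mark [[0.0436 0.0776]] tick1..5 [0.0904 0.109  0.1273 0.1454 0.1635] tcp [[0.0047 0.0584]]
time_s: 5.12
tool_pos: [0.5499, -0.1374, 0.1313]
ee_rot: [[0.971, 0.238, -0.0], [0.238, -0.971, 0.001], [-0.0, -0.001, -1.0]]
contact_force: [-0.8, -2.4, 0.0]
grip_width: 0.002
grasp_force: 0.4
time_s: 5.38
tool_pos: [0.5496, -0.1354, 0.1313]
ee_rot: [[0.971, 0.239, 0.0], [0.239, -0.971, 0.001], [0.0, -0.001, -1.0]]
contact_force: [-0.3, -0.3, 0.1]
grip_width: -0.002
grasp_force: 0.0
```

```bash
python3 -m inch '[0,-0.002,0,0, 0,-0.004,0,0, 0,-0.006,0,0, 0,-0.007,0,0, 0,-0.008,0,0,0,-0.009,0,0,0,-0.010,0,0]'
python3 -m inch '[0,-0.001,0,0, 0,-0.002,0,0, 0,-0.003,0,0]'
python3 -m inch '[0,-0.001,0,0, 0,-0.002,0,0]'
python3 -m inch '[0,-0.001,0,0, 0,-0.002,0,0]'
python3 - <<'E'
from m import *
from cell import env,eyes
c=eyes.camera('wrist');pickle.dump(c,open('wrist3.pkl','wb'));cv2.imwrite('pics/wrist3.png',c['pixels'][:,:,::-1])
print(own(env.sense()['tool_pos'][None]))
E
```

```text
time_s: 6.25
tool_pos: [0.5476, -0.1281, 0.1315]
ee_rot: [[0.971, 0.239, 0.002], [0.239, -0.971, -0.004], [0.001, 0.004, -1.0]]
contact_force: [1.7, -7.4, -2.9]
grip_width: 0.003
grasp_force: 3.8
time_s: 6.62
tool_pos: [0.5467, -0.1249, 0.1314]
ee_rot: [[0.971, 0.238, 0.001], [0.239, -0.971, -0.003], [0.0, 0.003, -1.0]]
contact_force: [-0.2, -4.4, -2.3]
grip_width: 0.003
grasp_force: 2.2
time_s: 6.88
tool_pos: [0.5458, -0.1214, 0.1313]
ee_rot: [[0.971, 0.238, -0.0], [0.238, -0.971, 0.001], [-0.0, -0.001, -1.0]]
contact_force: [-0.7, -2.2, 0.1]
grip_width: 0.001
grasp_force: 0.9
time_s: 7.12
tool_pos: [0.5453, -0.1188, 0.1313]
ee_rot: [[0.971, 0.239, -0.0], [0.239, -0.971, 0.001], [-0.0, -0.001, -1.0]]
contact_force: [-0.4, -0.3, -0.3]
grip_width: -0.001
grasp_force: 0.0
[[0.005  0.0805]]
```

View pics/wrist3.png

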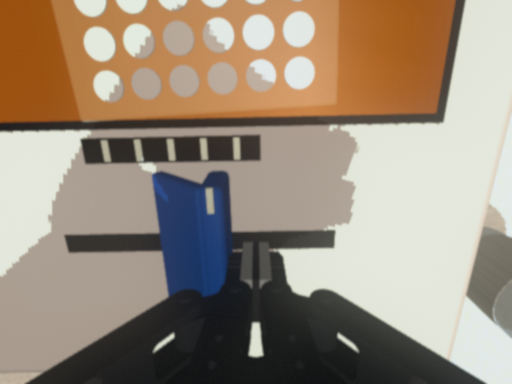

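The mark is at (210,200) and the lever still touches the finger, right at the second crest. I'll inch on and check the mark numerically.

```bash
cat > look.py <<'E'
from m import *
from cell import env,eyes
c=eyes.camera('wrist');g=c['pixels'].min(2)[185:218,:].astype(np.uint8);hsv=cv2.cvtColor(c['pixels'],cv2.COLOR_RGB2HSV)
H,S,V=[hsv[...,i].astype(int) for i in range(3)]
b=(abs(H-112)<14)&(S>130)&(V>40);r=b[222:228];u=np.where(r.any(0))[0]
s=env.sense();p=own(ray(c,[(u.max(),225)],.148))
print('lever rear top edge own y',p[0,1],'centre',p[0,1]+.006,'tcp',own(s['tool_pos'][None])[0,1],'edge px',u.max(),'F',s['contact_force'],s['time_s'])
E
python3 look.py; python3 -m inch '[0,-0.0005,0,0, 0,-0.001,0,0,0,-0.001,0,0]'; python3 look.py
```

```text
lever rear top edge own y 0.09499205942144284 centre 0.10099205942144285 tcp 0.08031298975183399 edge px 223 F [-0.2823 -0.8712  0.1346] 7.225
time_s: 7.6
tool_pos: [0.5452, -0.1185, 0.1313]
ee_rot: [[0.971, 0.239, -0.0], [0.239, -0.971, 0.0], [-0.0, -0.0, -1.0]]
contact_force: [0.6, 1.7, -1.4]
grip_width: -0.002
grasp_force: 0.0
lever rear top edge own y 0.0998941185035724 centre 0.1058941185035724 tcp 0.0806506127335079 edge px 213 F [ 0.4763 -0.6212  0.8204] 7.65
```

```bash
python3 -m inch '[0,0,0,0,0,0,0,0,0,0,0,0]'; python3 look.py; python3 -c "
from h import *
from cell import eyes
c=eyes.camera('wrist');cv2.imwrite('pics/wrist4.png',c['pixels'][:,:,::-1])"
```

```text
time_s: 8.02
tool_pos: [0.5452, -0.1186, 0.1313]
ee_rot: [[0.971, 0.239, 0.0], [0.239, -0.971, 0.0], [0.0, -0.0, -1.0]]
contact_force: [-0.3, -0.2, 1.0]
grip_width: 0.001
grasp_force: 0.0
lever rear top edge own y 0.09977616542065139 centre 0.1057761654206514 tcp 0.08053988578534722 edge px 213 F [ 1.3653 -0.016  -0.1095] 8.075
```

View pics/wrist4.png

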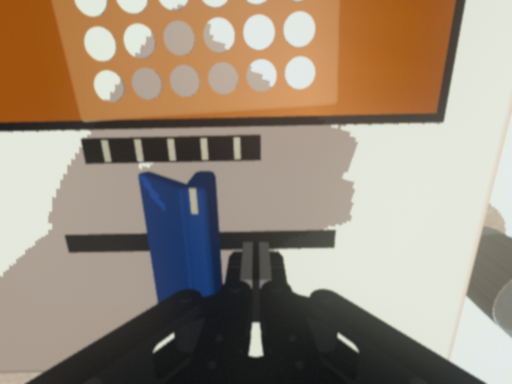

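The mark jumped to (194,200), which leaves a gap to the finger, so the lever is in notch 2. Now for the third.

```bash
python3 -m inch '[0,-0.002,0,0, 0,-0.004,0,0, 0,-0.006,0,0, 0,-0.007,0,0, 0,-0.008,0,0,0,-0.009,0,0,0,-0.010,0,0,0,-0.011,0,0,0,-0.012,0,0,0,-0.013,0,0]'
python3 -m inch '[0,-0.001,0,0, 0,-0.002,0,0, 0,-0.003,0,0]'
python3 -m inch '[0,-0.001,0,0, 0,-0.0015,0,0]'
python3 look.py
python3 -m inch '[0,-0.0005,0,0, 0,-0.001,0,0,0,-0.001,0,0,0,-0.001,0,0]'
python3 look.py
```

```text
time_s: 9.38
tool_pos: [0.5422, -0.1065, 0.1314]
ee_rot: [[0.971, 0.238, 0.0], [0.238, -0.971, -0.001], [0.0, 0.001, -1.0]]
contact_force: [0.1, -3.3, -0.4]
grip_width: 0.004
grasp_force: 1.6
time_s: 9.75
tool_pos: [0.5413, -0.1023, 0.1313]
ee_rot: [[0.971, 0.238, -0.0], [0.238, -0.971, 0.001], [-0.0, -0.001, -1.0]]
contact_force: [-0.2, -0.1, 0.8]
grip_width: -0.003
grasp_force: 0.1
time_s: 10.0
tool_pos: [0.541, -0.1012, 0.1313]
ee_rot: [[0.971, 0.239, -0.0], [0.239, -0.971, 0.001], [0.0, -0.001, -1.0]]
contact_force: [0.1, -0.2, -0.8]
grip_width: -0.002
grasp_force: 0.0
lever rear top edge own y 0.11817716550769163 centre 0.12417716550769163 tcp 0.0984768187974516 edge px 212 F [-0.1595 -0.4415 -0.2663] 10.05
time_s: 10.55
tool_pos: [0.5408, -0.1007, 0.1313]
ee_rot: [[0.971, 0.239, 0.0], [0.239, -0.971, 0.0], [0.0, -0.0, -1.0]]
contact_force: [-0.1, -0.7, -0.2]
grip_width: 0.001
grasp_force: 0.0
lever rear top edge own y 0.11874302376574516 centre 0.12474302376574517 tcp 0.09908151479599475 edge px 212 F [-0.106   0.365  -1.2752] 10.6
```

Clicked into notch 3: the edge advanced by about 18.5 mm. Backing off, then raising.

```bash
python3 -m inch '[0,0.006,0,0, 0,0.015,0,0, 0,0.03,0,0, 0,0.045,0,0, 0,0.05,0,0, 0,0.05,-0.02,0, 0,0.05,-0.05,0, 0,0.05,-0.08,0,0,0.05,-0.1,0,0,0.05,-0.1,0]'
python3 -m inch '[0,0,0,0,0,0,0,0]'
python3 - <<'E'
from m import *
from cell import eyes
c=eyes.camera('wrist');pickle.dump(c,open('wrist5.pkl','wb'));cv2.imwrite('pics/wrist5.png',c['pixels'][:,:,::-1])
E
```

```text
time_s: 11.85
tool_pos: [0.5538, -0.1494, 0.2342]
ee_rot: [[0.971, 0.239, 0.004], [0.239, -0.971, -0.002], [0.004, 0.003, -1.0]]
contact_force: [-0.7, -0.6, -0.5]
grip_width: -0.003
grasp_force: 0.0
time_s: 12.1
tool_pos: [0.5519, -0.1488, 0.2295]
ee_rot: [[0.971, 0.239, -0.003], [0.239, -0.971, 0.001], [-0.002, -0.002, -1.0]]
contact_force: [-0.9, 0.3, -0.2]
grip_width: 0.005
grasp_force: 0.0
```

View pics/wrist5.png

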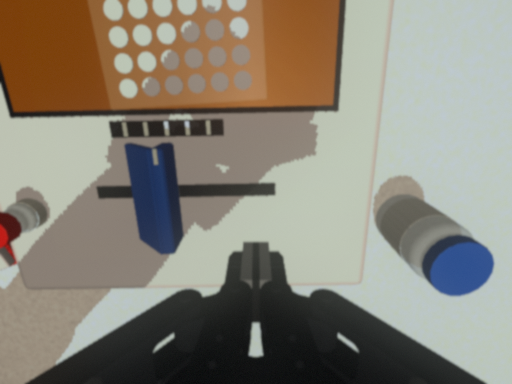

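The lever stands free of the hand with its mark at (155,156). The ticks are at x≈210, 188, 167, 146 and 124. One check that corrects for perspective before I hand in.

Run:
```python
from m import *
c=pickle.load(open('wrist5.pkl','rb'))
print(own(ray(c,[(155,156)],.148))[0,1]-own(ray(c,[(209.5,128),(188,128),(167,128),(146,129),(124.5,129)],.11))[:,1])
```

```text
[ 0.037   0.0183  0.0001 -0.0182 -0.0369]
```

The mark sits on the third tick to within about 0.1 mm.

```bash
python3 -c "
from cell import env
print(env.sign_off())"
```

```text
the job is handed in; nothing more can be done
None
```

The lever is sitting in the third notch, its mark level with the third tick to within about 0.1 mm, and the hand is clear. I only pushed the flat side and the lever never ran past the notch; the job was handed in after about 12 s.

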